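# Draw the part-filled sample carrier out of the packed loading tray

## Task

In the white loading tray, the sample carrier that holds only two tubes must go ahead of the queue: slide it forward along its rail until its front end is fully home against the tray's front stop; the open space behind it, between its neighbours, is the only way in. Keep it upright and down on its rail, and leave all the other carriers standing where they are.

Things in the scene. Friction and masses are not known exactly. Their poses are not given: they have to be found in the camera images.
- wanted: wanted carrier: grey plastic block 100 long (x) x 24 wide x 74 mm high, about 240 g, four tube places in a row; the only one not full: two capped tubes in the front places, the rear two empty. Origin: middle of its underside, on the tray floor. +x to its rear, z up; front face x = -50, rear face x = +50 mm. Tubes are clamped in it; caps end 115 mm above the underside (123 above the worktop)
- wanted_tab (a point): wanted carrier's rear finger tab: 10 mm thick, 24 mm wide, rises from 74 to 96 mm above the underside (to 104 above the worktop), rear face flush with the carrier's. Site: centre of that rear face, 85 mm above the underside. Push it anywhere on this upright face; the carrier has a groove that rides on the lane's rail, so it slides along its lane only, with plain friction of 1 to 3 N
- tray: white loading tray fixed on the worktop, 347 (x) x 206 mm; floor 8 mm above the worktop, rim up to 28 mm high, a steel grip 24 mm out at each long side. Five lanes along x at y = -76, -38, 0, 38, 76 mm, each with a rail 4 mm wide, 6 mm high. Origin on the worktop; +x to its rear, z up. Front stop (inner face of front rim) at x = -160 mm, rear rim's inner face at x = +175 mm
- tray_stop (a point): point on the tray floor at the inner face of the front stop, midway across the tray (tray x = -160 mm, y = 0). The stop is rigid. The strip of floor between it and the front row of carriers, about 60 mm long, is empty at the start
- follower: full carrier (four tubes), made as the wanted one, same origin and axes; stands behind the wanted one in its lane. The open space between the wanted one's rear face and this one's front face, 56 to 70 mm long, is the only gap in the queue: in the lanes beside it, 38 mm from middle to middle, full carriers stand nearly end to end (14 mm between sides of neighbours)
- front_a: full carrier (four tubes), made as the wanted one, same origin and axes; stands in the front row
- front_b: full carrier (four tubes), made as the wanted one, same origin and axes; stands in the front row
- front_c: full carrier (four tubes), made as the wanted one, same origin and axes; stands in the front row
- front_d: full carrier (four tubes), made as the wanted one, same origin and axes; stands in the front row
- rear_a: full carrier (four tubes), made as the wanted one, same origin and axes; stands right behind front_a in the same lane
- rear_b: full carrier (four tubes), made as the wanted one, same origin and axes; stands right behind front_b in the same lane
- rear_c: full carrier (four tubes), made as the wanted one, same origin and axes; stands right behind front_c in the same lane
- rear_d: full carrier (four tubes), made as the wanted one, same origin and axes; stands right behind front_d in the same lane

How it is judged:
By the outcome, as a careful person would: the job done as asked, in the order asked, and still so for the second after the job is handed in, with the robot touching nothing.
It also fails if it takes over 32 s, if anything falls off the work surface, if the arm or the gripper's body presses on something with over 40 N, if the wrist force passes 120 N, or if a joint passes its speed limit or range.

## Robot

A 6-joint arm with a two-finger parallel gripper is mounted at the origin on a cart in front of the work surface, level with it; the furniture and walls round the work are solid. World frame = base frame: x ahead of the robot, y to its left, z up, the work surface at z = 0. Lengths are in m, angles in rad, forces in N, time in s.
With the tool pointing down it reaches from about 0.375 to 0.975 m from the base axis. Payload 3.8 kg.
Tool frame: the origin (TCP) lies midway between the tips of the shut fingers; the grasp point (between the pads) lies bot.grip_point_offset behind it (bot.grip_point_offset is the distance from the TCP to the grasp point, in m); z points along the fingers, y is the line along which they close (so a half turn about z gives the same grasp; the last joint's range is limited). The gripper opens to 88 mm and grips with 3 to 60 N. Pads are 18 mm wide; open, the fingers measure 123 mm over their backs; the gripper's body (75 mm by 187 mm) begins 45 mm behind the grasp point.
Start: joints at [-1.203, 0.264, 1.604, -0, 1.274, -0.037], TCP at [0.266, -0.62, 0.239] pointing down, gripper open.
Joint ranges: [-2.63, 2.63], [-0.94, 2.18], [0.31, 2.57], [-1.31, 4.45], [0, 2.66], [-2.55, 2.55]. Speed limits (rad/s): [2.57, 2.57, 3.14, 3.14, 3.14, 3.14].

## Interface

Orientations are given as a unit quaternion [w, x, y, z].
In Python, from bench import bot gives the robot as it stands. The module is installed in compiled form; this text tells all that it offers.
- The arm moves only by the tool drive_tool, never from a script. Its argument "rows" is a list of rows, each an object of numbers: "tx", "ty", "tz": the shift along the world's x, y, z in m; "spin": the turn about the world's z in degrees. In form: [{"tx": .., "ty": .., "tz": .., "spin": ..}, ...]. A call has 1 to 10 rows; each row shifts and turns the commanded pose from where the row before left it; what a row does not reach is not made up. A row lasts 1/10 s, in which the tool goes at most 50 mm and 8.59 degrees, less where a joint would pass 70% of its speed; a pose out of reach is approached as far as the arm can. A call with a gripper value outside its range is refused whole. "hand" is the opening, from -1 (shut) to 1 (fully open), so that 0 is half open, set as the call begins (left out, the last holds). The fingers move at their own pace and stop on an object; "newtons" is the grip in N (left out, the last holds). Time passes only in rows, so rows that do not move let the fingers close. It gives the time, the measured TCP pose, the force, the opening and the grip force at its end, in the units of the state.
- bot.get_state(): the state, without advancing time (a new reading comes with each control period).
- bot.grab_frame(name): name is "scene" or "top" or "wrist"; returns a dict with "color" (400x640x3 uint8, blue, green, red), "depth" (400x640 float32, m along the optical axis (not along the pixel's ray), 0 where there is no reading), "camera_matrix" (3x3 intrinsics, pixels), "R" (3x3) and "t" (3): a world point X has camera coordinates R X + t. Camera axes: x right, y down, z forward; pixel columns grow to the right and rows downward; lengths in m; the calibration is good to about 2 mm. The wrist camera is an equidistant fisheye: a pixel r from the principal point sees the ray r / f radians off the axis. A picture is of the moment at which its call begins.
- bot.close_job(): hands the job in; it is judged then, once.
The state is a dict: "time": time; "qpos": joint angles; "qvel": joint speeds; "tau": joint torques, N m; "eef_pos": TCP position; "ee_rot": TCP orientation; "force": force on the tool from outside, world axes, zero at the start; "ft_torque": the same for the moment, N m; "grip_width": finger opening in m; "grasp_force": force on a finger pad.
Only numpy, scipy, OpenCV 4.12 (cv2) and the standard library are available. Lean on these libraries where they do the work, as an engineer would, in place of code of your own. Each camera call takes 0.05 s, during which the arm holds its last target. There are 200 camera calls.

## Working session

There is one attempt and no reset: what is moved stays moved. The work goes in short steps, Python scripts to look and compute and a tool call to move; the robot and the scene stay as the last step left them, time stands still between calls to the robot, and variables do not carry over. Pictures are saved under pics/ and viewed, at most 10 in all, crops included, and the job is handed in when it is done.

Besides the shell and the picture viewer there is one more tool, called after "Emit:" in YAML: its name, and indented under it one key for each argument. drive_tool: Moves the arm, as the interface text tells. Its arguments: {"type":"object","properties":{"rows":{"type":"array","items":{"type":"object","properties":{"tx":{"type":"number"},"ty":{"type":"number"},"tz":{"type":"number"},"spin":{"type":"number"}}}},"hand":{"type":"number"},"newtons":{"type":"number"}},"required":["rows"]}

```bash
mkdir -p pics
python3 - <<'E'
from bench import bot
import cv2,numpy as np
for n in ("top","scene"):
    f=bot.grab_frame(n); cv2.imwrite(f"pics/{n}0.png",f["color"]); np.savez(f"{n}0.npz",**f)
    print(n,f["camera_matrix"].round(1).tolist(),f["R"].round(4).tolist(),f["t"].round(4).tolist())
s=bot.get_state(); print(s["time"],s["eef_pos"],s["ee_rot"],s["grip_width"],bot.grip_point_offset)
E
```

```text
top [[420.6, 0.0, 327.8], [0.0, 420.6, 200.4], [0.0, 0.0, 1.0]] [[0.0094, -0.9999, 0.0048], [-0.9933, -0.0098, -0.1151], [0.1152, -0.0037, -0.9933]] [0.2577, 0.512, 0.8846]
scene [[476.1, 0.0, 316.1], [0.0, 476.1, 212.3], [0.0, 0.0, 1.0]] [[0.3745, -0.9272, -0.0093], [-0.8244, -0.3284, -0.461], [0.4244, 0.1803, -0.8874]] [0.0538, 0.5648, 0.7099]
0.1 [ 0.26559507 -0.61984684  0.23751789] [-1.00243173e-03  9.79587948e-01  2.01013466e-01 -1.82572783e-04] 0.08801939857537021 0.0187
```

View pics/top0.png

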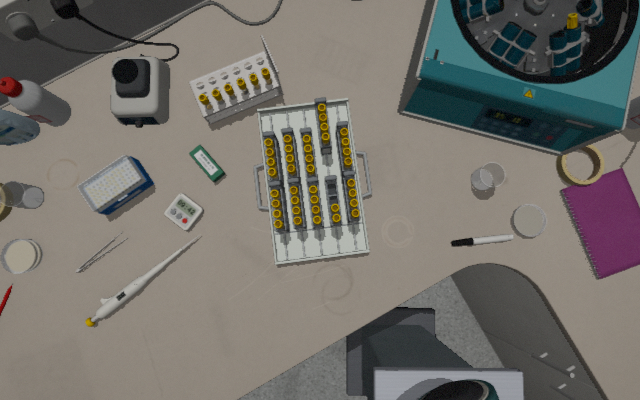

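View pics/scene0.png

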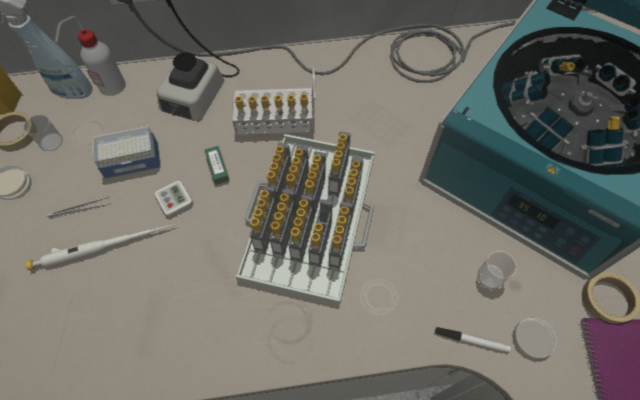

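The tray's front rim faces the robot, at the bottom of the top view (~(320,258)). The wanted carrier is in the fourth lane from the left, around (335,200), with two caps at (336,208) and (335,220). The gap behind it is near (330,165), and the follower is at (324,125).

```bash
cat > h.py <<'E'
import cv2,numpy as np
def ray(f,uv,z):
    K,R,t=f["camera_matrix"],f["R"],f["t"]
    c=-R.T@t; uv=np.atleast_2d(uv).astype(float)
    d=np.c_[uv,np.ones(len(uv))]@np.linalg.inv(K).T@R
    return (c+d*((z-c[2])/d[:,2])[:,None])[:,:2]
def proj(f,X):
    p=(np.atleast_2d(X)@f["R"].T+f["t"])@f["camera_matrix"].T
    return p[:,:2]/p[:,2:]
def caps(f,box):
    hsv=cv2.cvtColor(f["color"],cv2.COLOR_BGR2HSV)
    m=cv2.inRange(hsv,(15,120,60),(35,255,255)); k=np.zeros_like(m); x0,y0,x1,y1=box
    k[y0:y1,x0:x1]=m[y0:y1,x0:x1]; return k
E
python3 - <<'E'
from h import *
f=dict(np.load("top0.npz"))
# tray: white mask
hsv=cv2.cvtColor(f["color"],cv2.COLOR_BGR2HSV)
m=cv2.inRange(hsv,(0,0,175),(180,45,255)); k=np.zeros_like(m);k[92:270,250:375]=m[92:270,250:375]
cn=max(cv2.findContours(cv2.morphologyEx(k,cv2.MORPH_CLOSE,np.ones((25,25))),0,2)[0],key=cv2.contourArea)
W=ray(f,cn[:,0],.028).astype(np.float32)
print("tray rect",cv2.minAreaRect(W)); print(cv2.boxPoints(cv2.minAreaRect(W)).round(4).tolist())
big=cv2.resize(f["color"][90:270,250:380],None,fx=4,fy=4,interpolation=cv2.INTER_CUBIC)
K=caps(f,(255,90,365,240)); 
bigm=cv2.resize(K,None,fx=4,fy=4,interpolation=cv2.INTER_LINEAR)
n,_,st,ce=cv2.connectedComponentsWithStats(K)
for i in range(1,n):
    if st[i,4]>10: print(st[i].tolist(),ce[i].round(1).tolist(),ray(f,ce[i],.123).round(4).tolist())
cv2.imwrite("pics/top0c.png",cv2.resize(big,None,fx=.83,fy=.83))
g=dict(np.load("scene0.npz")); cv2.imwrite("pics/sc0c.png",cv2.resize(g["color"][125:305,230:385],None,fx=3.3,fy=3.3,interpolation=cv2.INTER_CUBIC))
E
```

```text
tray rect ((0.5591322779655457, 0.297839879989624), (0.3473047614097595, 0.20022252202033997), 7.832398414611816)
[[0.3734999895095825, 0.3734000027179718], [0.40070000290870667, 0.17499999701976776], [0.7447999715805054, 0.2222999930381775], [0.7174999713897705, 0.4207000136375427]]
[318, 103, 12, 41, 300] [323.2, 122.8] [[0.6539, 0.2735]]
[340, 127, 12, 41, 301] [345.4, 147.1] [[0.6049, 0.2291]]
[283, 134, 13, 41, 297] [289.3, 154.2] [[0.5893, 0.3397]]
[303, 134, 12, 41, 293] [308.4, 154.1] [[0.59, 0.302]]
[264, 138, 14, 40, 305] [270.5, 157.3] [[0.5829, 0.3766]]
[347, 179, 13, 39, 277] [352.5, 197.9] [[0.5039, 0.2148]]
[309, 185, 12, 40, 274] [314.8, 204.2] [[0.4909, 0.2882]]
[290, 186, 12, 40, 281] [295.6, 205.2] [[0.4885, 0.3254]]
[270, 189, 14, 40, 292] [276.6, 208.4] [[0.4819, 0.3622]]
[331, 203, 10, 20, 134] [335.3, 212.6] [[0.4747, 0.2482]]
```

View pics/top0c.png

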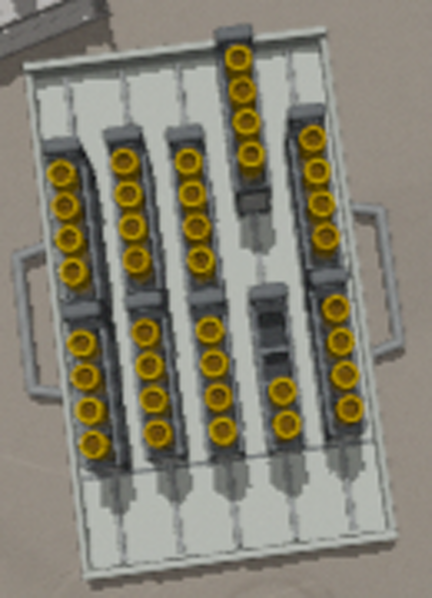

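View pics/sc0c.png

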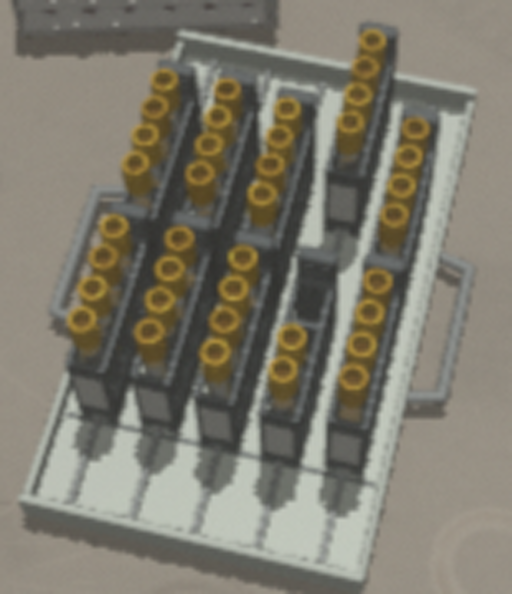

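The crops confirm the layout. The wanted tab's top is near top-view pixel (331,177), the follower's front top edge is near (327,147), and the gap runs between them. The lane ahead is clear.

Run:
```python
from h import *
f=dict(np.load("top0.npz")); g=dict(np.load("scene0.npz"))
a=np.radians(7.85);u=np.array([np.cos(a),np.sin(a)]);v=np.array([-u[1],u[0]])
o=np.array([.4747,.2482])
def pts(f):
    K,R,t=f["camera_matrix"],f["R"],f["t"]; V,U=np.mgrid[0:400,0:640]; d=f["depth"]
    P=np.stack([(U-K[0,2])/K[0,0]*d,(V-K[1,2])/K[1,1]*d,d],-1).reshape(-1,3)[d.ravel()>0]
    return (P-t)@R
for n,F in(("top",f),("scene",g)):
    P=pts(F); s=(P[:,:2]-o)@u; w=(P[:,:2]-o)@v; z=P[:,2]
    L=abs(w)<.011
    def r(m): 
        return m.sum(),np.percentile(s[m],[2,98]).round(4),np.median(w[m]).round(4),np.median(z[m]).round(4)
    print(n,"tab",r(L&(s>.02)&(s<.09)&(z>.094)&(z<.112)))
    print("foll z>.07",r(L&(s>.08)&(s<.16)&(z>.074)&(z<.09)))
    print("body wanted",r(L&(s>-.06)&(s<.07)&(z>.06)))
    h=L&(s>.0)&(s<.2)
    for b in np.arange(.0,.16,.005):
        m=h&(s>=b)&(s<b+.005)
        print(round(b,3),np.percentile(z[m],[10,50,90]).round(3) if m.any() else None,end=" ")
    print()
    W=(abs(w)<.004)&(s<-.03)
    for b in np.arange(-.13,-.02,.005):
        m=W&(s>=b)&(s<b+.005)
        print(round(b,3),np.percentile(z[m],[50,90]).round(3) if m.any() else None,end=" ")
    print()
print("rear edge",(ray(f,[330.5,175.5],.104)-o)@np.c_[u,v],"foll",(ray(f,[326.8,147.2],.082)-o)@np.c_[u,v])
```

```text
top tab (np.int64(61), array([0.0678, 0.0775]), np.float64(0.0004), np.float64(0.1041))
foll z>.07 (np.int64(64), array([0.1412, 0.1587]), np.float64(-0.0003), np.float64(0.0825))
body wanted (np.int64(359), array([-0.0211,  0.069 ]), np.float64(0.0001), np.float64(0.0838))
0.0 [0.075 0.085 0.123] 0.005 [0.046 0.113 0.123] 0.01 [0.083 0.118 0.124] 0.015 [0.033 0.082 0.124] 0.02 [0.08  0.082 0.084] 0.025 [0.019 0.081 0.084] 0.03 [0.018 0.021 0.083] 0.035 [0.02  0.047 0.082] 0.04 [0.078 0.081 0.083] 0.045 [0.082 0.083 0.085] 0.05 [0.019 0.02  0.08 ] 0.055 [0.018 0.022 0.084] 0.06 [0.02  0.055 0.083] 0.065 [0.083 0.089 0.105] 0.07 [0.103 0.104 0.106] 0.075 [0.103 0.104 0.106] 0.08 None 0.085 None 0.09 [0.009 0.012 0.014] 0.095 [0.007 0.01  0.015] 0.1 [0.007 0.009 0.013] 0.105 [0.008 0.01  0.016] 0.11 [0.007 0.009 0.014] 0.115 [0.007 0.009 0.013] 0.12 [0.007 0.009 0.014] 0.125 [0.007 0.009 0.014] 0.13 [0.007 0.009 0.016] 0.135 [0.007 0.01  0.014] 0.14 [0.014 0.055 0.083] 0.145 [0.081 0.105 0.123] 0.15 [0.072 0.115 0.124] 0.155 [0.083 0.119 0.122] 
-0.13 [0.001 0.003] -0.125 [0.001 0.002]
[... 1255 characters left out ...]
0.01 ] 0.125 [0.008 0.01  0.013] 0.13 [0.007 0.008 0.013] 0.135 [0.006 0.008 0.014] 0.14 [0.011 0.047 0.077] 0.145 [0.08  0.103 0.121] 0.15 [0.08  0.098 0.121] 0.155 [0.081 0.117 0.123] 
-0.13 [-0.001  0.001] -0.125 [-0.001  0.001] -0.12 [-0.     0.002] -0.115 [-0.001  0.002] -0.11 [0.    0.001] -0.105 [-0.     0.003] -0.1 [0.001 0.002] -0.095 [0.001 0.001] -0.09 [0.001 0.014] -0.085 [0.022 0.028] -0.08 [0.025 0.026] -0.075 [0.014 0.015] -0.07 [0.011 0.015] -0.065 [0.01  0.014] -0.06 [0.01  0.015] -0.055 [0.013 0.014] -0.05 [0.011 0.015] -0.045 [0.011 0.015] -0.04 [0.011 0.014] -0.035 [0.012 0.015] -0.03 None -0.025 None 
rear edge [[ 0.07693893 -0.00077508]] foll [[ 0.14076575 -0.00152295]]
```

The gap is about 63 mm long and centred near world (0.583, 0.263). The tray is yawed 7.85°. I'll shut the fingers with their closing line across the lane, and push about 60 mm along (-0.991, -0.137).

Emit:
drive_tool:
  rows:
    - {"tx": 0.015,"ty": 0.041,"spin": -2}
    - {"tx": 0.015,"ty": 0.041,"spin": -2}
    - {"tx": 0.015,"ty": 0.041,"spin": -2}
    - {"tx": 0.015,"ty": 0.041,"spin": -2}
    - {"tx": 0.015,"ty": 0.041,"spin": -2}
    - {"tx": 0.015,"ty": 0.041,"spin": -2}
    - {"tx": 0.015,"ty": 0.041,"spin": -2}
    - {"tx": 0.015,"ty": 0.041,"spin": -1.3}
    - {"tx": 0.015,"ty": 0.041}
  hand: -1
  newtons: 20

```text
schema error: expected keys tx, ty, tz, spin
```

Emit:
drive_tool:
  rows:
    - {"tx": 0.005,"ty": 0.042}
    - {"tx": 0.005,"ty": 0.042}
    - {"tx": 0.005,"ty": 0.042}
    - {"tx": 0.005,"ty": 0.042}
    - {"tx": 0.005,"ty": 0.042}
    - {"tx": 0.005,"ty": 0.042}

```text
schema error: expected keys tx, ty, tz, spin
```

Emit:
drive_tool:
  rows:
    - {"tx": 0.015,"ty": 0.041,"tz": 0,"spin": -2}
    - {"tx": 0.015,"ty": 0.041,"tz": 0,"spin": -2}
    - {"tx": 0.015,"ty": 0.041,"tz": 0,"spin": -2}
    - {"tx": 0.015,"ty": 0.041,"tz": 0,"spin": -2}
    - {"tx": 0.015,"ty": 0.041,"tz": 0,"spin": -2}
    - {"tx": 0.015,"ty": 0.041,"tz": 0,"spin": -2}
    - {"tx": 0.015,"ty": 0.041,"tz": 0,"spin": -2}
    - {"tx": 0.015,"ty": 0.041,"tz": 0,"spin": -1.3}
    - {"tx": 0.015,"ty": 0.041,"tz": 0,"spin": 0}
  hand: -1
  newtons: 20

```text
time: 1.0
eef_pos: [0.4008, -0.2496, 0.2384]
ee_rot: [-0.0, 0.998, 0.068, -0.0]
force: [0.8, -0.6, -0.7]
grip_width: 0.0184
grasp_force: 0.0
```

Emit:
drive_tool:
  rows:
    - {"tx": 0.005,"ty": 0.042,"tz": 0,"spin": 0}
    - {"tx": 0.005,"ty": 0.042,"tz": 0,"spin": 0}
    - {"tx": 0.005,"ty": 0.042,"tz": 0,"spin": 0}
    - {"tx": 0.005,"ty": 0.042,"tz": 0,"spin": 0}
    - {"tx": 0.005,"ty": 0.042,"tz": 0,"spin": 0}
    - {"tx": 0.005,"ty": 0.042,"tz": 0,"spin": 0}

```text
time: 1.6
eef_pos: [0.4304, 0.0023, 0.2385]
ee_rot: [-0.0, 0.998, 0.069, -0.0]
force: [0.1, 0.9, 0.0]
grip_width: 0.0002
grasp_force: 0.0
```

Emit:
drive_tool:
  rows:
    - {"tx": 0.0218,"ty": 0.0372,"tz": 0,"spin": 0}
    - {"tx": 0.0218,"ty": 0.0372,"tz": 0,"spin": 0}
    - {"tx": 0.0218,"ty": 0.0372,"tz": 0,"spin": 0}
    - {"tx": 0.0218,"ty": 0.0372,"tz": 0,"spin": 0}
    - {"tx": 0.0218,"ty": 0.0372,"tz": 0,"spin": 0}
    - {"tx": 0.0218,"ty": 0.0372,"tz": 0,"spin": 0}
    - {"tx": 0.0218,"ty": 0.0372,"tz": 0,"spin": 0}
    - {"tx": 0,"ty": 0,"tz": -0.04,"spin": 0}
    - {"tx": 0,"ty": 0,"tz": -0.04,"spin": 0}
    - {"tx": 0,"ty": 0,"tz": 0,"spin": 0}

```text
time: 2.6
eef_pos: [0.5785, 0.2594, 0.1511]
ee_rot: [0.002, 0.998, 0.069, -0.007]
force: [-0.7, -0.6, -1.7]
grip_width: 0.0002
grasp_force: 0.0
```

Run:
```python
from h import *
from bench import bot
f=bot.grab_frame("wrist"); g=bot.grab_frame("scene")
A=cv2.resize(f["color"],(640,400)); B=cv2.resize(g["color"][100:305,230:410],None,fx=1.95,fy=1.95)[:400]
cv2.imwrite("pics/w1.png",cv2.resize(np.hstack([A,B[:400]]) if B.shape[0]>=400 else np.hstack([A,cv2.resize(B,(B.shape[1],400))]),None,fx=.8,fy=.8))
s=bot.get_state(); print(s["eef_pos"],s["ee_rot"],s["grip_width"],s["force"])
```

```text
[0.5824479  0.26054679 0.15766336] [ 4.96201794e-04  9.97627419e-01  6.88248917e-02 -1.55623180e-03] 3.4951472646632523e-06 [ 0.631512   -0.51696911 -0.01514043]
```

View pics/w1.png

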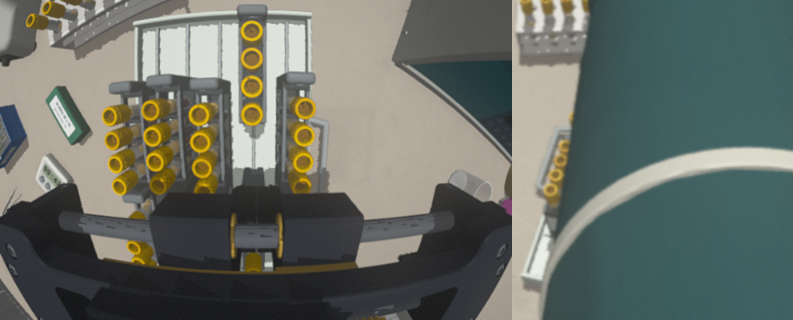

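The wrist view shows the follower's front at (253,120) and the open lane beneath the shut fingers; the fingers are centred over the lane. The arm hides the tray in the scene view. Next I descend slowly.

Emit:
drive_tool:
  rows:
    - {"tx": 0,"ty": 0,"tz": 0,"spin": 0}
    - {"tx": 0,"ty": 0,"tz": 0,"spin": 0}
    - {"tx": 0,"ty": 0,"tz": -0.01,"spin": 0}
    - {"tx": 0,"ty": 0,"tz": -0.01,"spin": 0}
    - {"tx": 0,"ty": 0,"tz": -0.01,"spin": 0}
    - {"tx": 0,"ty": 0,"tz": -0.01,"spin": 0}
    - {"tx": 0,"ty": 0,"tz": 0,"spin": 0}
    - {"tx": 0,"ty": 0,"tz": 0,"spin": 0}

```text
time: 3.5
eef_pos: [0.583, 0.2608, 0.1178]
ee_rot: [0.0, 0.998, 0.069, -0.001]
force: [-0.1, 0.0, -0.1]
grip_width: 0.0006
grasp_force: 0.0
```

Emit:
drive_tool:
  rows:
    - {"tx": 0,"ty": 0.002,"tz": 0,"spin": 0}
    - {"tx": 0,"ty": 0,"tz": -0.008,"spin": 0}
    - {"tx": 0,"ty": 0,"tz": -0.008,"spin": 0}
    - {"tx": 0,"ty": 0,"tz": -0.008,"spin": 0}
    - {"tx": 0,"ty": 0,"tz": -0.008,"spin": 0}
    - {"tx": 0,"ty": 0,"tz": 0,"spin": 0}
    - {"tx": 0,"ty": 0,"tz": 0,"spin": 0}

```text
time: 4.2
eef_pos: [0.5831, 0.2628, 0.0861]
ee_rot: [0.0, 0.998, 0.069, -0.0]
force: [0.9, 0.0, 0.5]
grip_width: 0.0003
grasp_force: 0.0
```

Emit:
drive_tool:
  rows:
    - {"tx": -0.00396,"ty": -0.00055,"tz": 0,"spin": 0}
    - {"tx": -0.00396,"ty": -0.00055,"tz": 0,"spin": 0}
    - {"tx": -0.00396,"ty": -0.00055,"tz": 0,"spin": 0}
    - {"tx": -0.00396,"ty": -0.00055,"tz": 0,"spin": 0}
    - {"tx": -0.00396,"ty": -0.00055,"tz": 0,"spin": 0}
    - {"tx": -0.00396,"ty": -0.00055,"tz": 0,"spin": 0}
    - {"tx": -0.00396,"ty": -0.00055,"tz": 0,"spin": 0}
    - {"tx": -0.00396,"ty": -0.00055,"tz": 0,"spin": 0}

```text
time: 5.0
eef_pos: [0.552, 0.2587, 0.0871]
ee_rot: [-0.0, 0.998, 0.069, 0.001]
force: [3.0, 1.1, 0.3]
grip_width: 0.0003
grasp_force: 1.1
```

Emit:
drive_tool:
  rows:
    - {"tx": -0.00396,"ty": -0.00055,"tz": 0,"spin": 0}
    - {"tx": -0.00396,"ty": -0.00055,"tz": 0,"spin": 0}
    - {"tx": -0.00396,"ty": -0.00055,"tz": 0,"spin": 0}

```text
time: 5.3
eef_pos: [0.5399, 0.257, 0.087]
ee_rot: [-0.0, 0.998, 0.069, 0.0]
force: [2.8, 0.3, 1.4]
grip_width: 0.0003
grasp_force: 1.3
```

Emit:
drive_tool:
  rows:
    - {"tx": -0.00396,"ty": -0.00055,"tz": 0,"spin": 0}
    - {"tx": -0.00396,"ty": -0.00055,"tz": 0,"spin": 0}
    - {"tx": -0.00396,"ty": -0.00055,"tz": 0,"spin": 0}
    - {"tx": -0.00396,"ty": -0.00055,"tz": 0,"spin": 0}
    - {"tx": -0.00396,"ty": -0.00055,"tz": 0,"spin": 0}
    - {"tx": -0.00396,"ty": -0.00055,"tz": 0,"spin": 0}
    - {"tx": -0.00396,"ty": -0.00055,"tz": 0,"spin": 0}

```text
time: 6.0
eef_pos: [0.5121, 0.2531, 0.0869]
ee_rot: [-0.0, 0.998, 0.069, 0.0]
force: [3.6, -0.0, 2.5]
grip_width: 0.0006
grasp_force: 1.7
```

Emit:
drive_tool:
  rows:
    - {"tx": -0.002,"ty": -0.0003,"tz": 0,"spin": 0}
    - {"tx": 0,"ty": 0,"tz": 0,"spin": 0}

```text
time: 6.2
eef_pos: [0.5097, 0.2527, 0.0867]
ee_rot: [0.0, 0.998, 0.069, -0.0]
force: [3.0, 0.9, 1.2]
grip_width: 0.0006
grasp_force: 1.2
```

Emit:
drive_tool:
  rows:
    - {"tx": -0.002,"ty": -0.0003,"tz": 0,"spin": 0}
    - {"tx": -0.002,"ty": -0.0003,"tz": 0,"spin": 0}
    - {"tx": 0,"ty": 0,"tz": 0,"spin": 0}

```text
time: 6.5
eef_pos: [0.5065, 0.2523, 0.0869]
ee_rot: [-0.0, 0.998, 0.069, 0.001]
force: [4.1, 0.7, 1.3]
grip_width: 0.0003
grasp_force: 2.3
```

Emit:
drive_tool:
  rows:
    - {"tx": -0.002,"ty": -0.0003,"tz": 0,"spin": 0}
    - {"tx": 0,"ty": 0,"tz": 0,"spin": 0}

```text
time: 6.7
eef_pos: [0.5059, 0.2523, 0.0877]
ee_rot: [-0.0, 0.998, 0.069, 0.002]
force: [6.6, 1.1, 2.5]
grip_width: 0.0004
grasp_force: 3.3
```

Emit:
drive_tool:
  rows:
    - {"tx": -0.002,"ty": -0.0003,"tz": 0,"spin": 0}
    - {"tx": 0,"ty": 0,"tz": 0,"spin": 0}
    - {"tx": 0,"ty": 0,"tz": 0,"spin": 0}

```text
time: 7.0
eef_pos: [0.5053, 0.2524, 0.0885]
ee_rot: [-0.001, 0.998, 0.069, 0.003]
force: [7.5, 0.8, 4.4]
grip_width: 0.0001
grasp_force: 4.2
```

Emit:
drive_tool:
  rows:
    - {"tx": -0.002,"ty": -0.0003,"tz": 0,"spin": 0}
    - {"tx": 0,"ty": 0,"tz": 0,"spin": 0}
    - {"tx": 0,"ty": 0,"tz": 0,"spin": 0}

```text
time: 7.3
eef_pos: [0.5047, 0.2525, 0.0894]
ee_rot: [-0.001, 0.998, 0.069, 0.005]
force: [10.2, 1.3, 5.3]
grip_width: 0.0005
grasp_force: 5.1
```

Run:
```python
from h import *
from bench import bot
f=bot.grab_frame("top"); np.savez("top1.npz",**f)
cv2.imwrite("pics/top1.png",cv2.resize(f["color"][90:270,250:380],None,fx=3.3,fy=3.3,interpolation=cv2.INTER_CUBIC))
s=bot.get_state(); print(s["eef_pos"],s["ee_rot"],s["force"],s["time"])
```

```text
[0.50467825 0.25250258 0.08940234] [-0.00116061  0.99760641  0.06897208  0.00479053] [11.18319651  2.42268643  5.04445778] 7.35
```

View pics/top1.png

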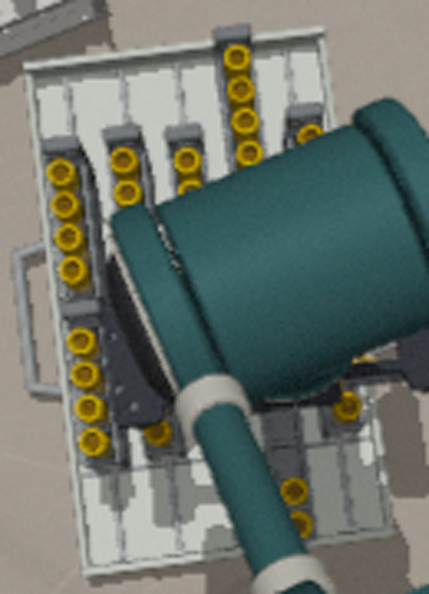

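The front caps are now at crop (302,523), about 60 mm further forward, and the force rises without travel, so it is at the stop. Pushing this high could tip the carrier about the stop rim, so I'm backing off gently so that it settles.

Emit:
drive_tool:
  rows:
    - {"tx": 0.002,"ty": 0.0003,"tz": 0,"spin": 0}
    - {"tx": 0.002,"ty": 0.0003,"tz": 0,"spin": 0}
    - {"tx": 0.002,"ty": 0.0003,"tz": 0,"spin": 0}
    - {"tx": 0,"ty": 0,"tz": 0,"spin": 0}

```text
time: 7.75
eef_pos: [0.5066, 0.2523, 0.0868]
ee_rot: [-0.0, 0.998, 0.069, 0.0]
force: [4.8, 2.0, 2.3]
grip_width: 0.0006
grasp_force: 2.4
```

Emit:
drive_tool:
  rows:
    - {"tx": 0.003,"ty": 0.0004,"tz": 0,"spin": 0}
    - {"tx": 0.003,"ty": 0.0004,"tz": 0,"spin": 0}
    - {"tx": 0.004,"ty": 0.0006,"tz": 0,"spin": 0}
    - {"tx": 0.004,"ty": 0.0006,"tz": 0,"spin": 0}
    - {"tx": 0.004,"ty": 0.0006,"tz": 0,"spin": 0}
    - {"tx": 0,"ty": 0,"tz": 0,"spin": 0}
    - {"tx": 0,"ty": 0,"tz": 0,"spin": 0}

```text
time: 8.45
eef_pos: [0.5242, 0.2547, 0.0866]
ee_rot: [0.0, 0.998, 0.069, -0.0]
force: [-0.6, -0.0, 0.0]
grip_width: 0.0007
grasp_force: 0.0
```

Emit:
drive_tool:
  rows:
    - {"tx": 0,"ty": 0,"tz": 0.01,"spin": 0}
    - {"tx": 0,"ty": 0,"tz": 0.02,"spin": 0}
    - {"tx": 0,"ty": 0,"tz": 0.03,"spin": 0}
    - {"tx": 0,"ty": 0,"tz": 0.04,"spin": 0}
    - {"tx": 0,"ty": 0,"tz": 0.04,"spin": 0}
    - {"tx": 0,"ty": 0,"tz": 0,"spin": 0}
    - {"tx": -0.01,"ty": -0.04,"tz": 0,"spin": 0}
    - {"tx": -0.01,"ty": -0.04,"tz": 0,"spin": 0}
    - {"tx": -0.01,"ty": -0.04,"tz": 0,"spin": 0}
    - {"tx": -0.01,"ty": -0.04,"tz": 0,"spin": 0}

```text
time: 9.45
eef_pos: [0.4831, 0.0935, 0.2266]
ee_rot: [0.0, 0.998, 0.069, -0.0]
force: [-0.2, -0.7, 0.0]
grip_width: 0.0003
grasp_force: 0.0
```

Emit:
drive_tool:
  rows:
    - {"tx": -0.01,"ty": -0.04,"tz": 0,"spin": 0}
    - {"tx": -0.01,"ty": -0.04,"tz": 0,"spin": 0}
    - {"tx": -0.01,"ty": -0.04,"tz": 0,"spin": 0}
    - {"tx": 0,"ty": -0.04,"tz": 0,"spin": 0}
    - {"tx": 0,"ty": -0.04,"tz": 0,"spin": 0}
    - {"tx": 0,"ty": -0.04,"tz": 0,"spin": 0}
    - {"tx": 0,"ty": -0.04,"tz": 0,"spin": 0}
    - {"tx": 0,"ty": -0.04,"tz": 0,"spin": 0}
    - {"tx": 0,"ty": 0,"tz": 0,"spin": 0}

```text
time: 10.35
eef_pos: [0.4537, -0.2291, 0.2267]
ee_rot: [0.001, 0.998, 0.067, -0.0]
force: [-0.3, 0.6, 0.6]
grip_width: 0.0008
grasp_force: 0.0
```

```bash
cat > chk.py <<'E'
from h import *
from bench import bot
import sys
f=bot.grab_frame("top"); g=bot.grab_frame("scene")
A=cv2.resize(f["color"][90:270,250:380],None,fx=2.9,fy=2.9,interpolation=cv2.INTER_CUBIC)
B=cv2.resize(g["color"][125:305,230:385],None,fx=2.9,fy=2.9,interpolation=cv2.INTER_CUBIC)
cv2.imwrite(sys.argv[1],cv2.resize(np.hstack([A,B]),None,fx=.95,fy=.95))
K=caps(f,(255,90,365,245)); K0=caps(dict(np.load("top0.npz")),(255,90,365,245))
for k in(K0,K):
    n,_,st,ce=cv2.connectedComponentsWithStats(k)
    print([ce[i].round(1).tolist() for i in range(1,n) if st[i,4]>10])
a=np.radians(7.85);u=np.array([np.cos(a),np.sin(a)]);v=np.array([-u[1],u[0]]);o=np.array([.4747,.2482])
for F in(f,g):
    K,R,t=F["camera_matrix"],F["R"],F["t"]; V,U=np.mgrid[0:400,0:640]; d=F["depth"]
    P=np.stack([(U-K[0,2])/K[0,0]*d,(V-K[1,2])/K[1,1]*d,d],-1).reshape(-1,3)[d.ravel()>0]; P=(P-t)@R
    s=(P[:,:2]-o)@u; w=(P[:,:2]-o)@v; z=P[:,2]; L=abs(w)<.011
    for nm,m in(("tab",L&(s>-.01)&(s<.05)&(z>.094)&(z<.115)),("caps",L&(s>-.12)&(s<.005)&(z>.115)),("base",L&(s>-.12)&(s<.005)&(z>.07)&(z<.095)),("front",L&(s>-.12)&(s<-.07)&(z>.035)&(z<.085)),("rim",(abs(w)<.03)&(s>-.1)&(s<-.06)&(z>.022)&(z<.033)),("foll",L&(s>.1)&(s<.16)&(z>.074)&(z<.09))):
        print(nm,m.sum(),np.percentile(s[m],[2,98]).round(4),np.median(z[m]).round(4),end="; ") if m.any() else 0
    print()
print(bot.get_state()["time"])
E
python3 chk.py pics/c2.png
```

```text
[[323.2, 122.8], [345.4, 147.1], [289.3, 154.2], [308.4, 154.1], [270.5, 157.3], [352.5, 197.9], [314.8, 204.2], [295.6, 205.2], [276.6, 208.4], [335.3, 212.6]]
[[323.2, 122.8], [345.4, 147.2], [289.3, 154.2], [308.4, 154.1], [270.5, 157.2], [352.5, 198.0], [314.8, 204.2], [295.6, 205.3], [276.6, 208.7], [338.5, 237.1]]
tab 61 [0.0099 0.0203] 0.1043; caps 110 [-0.0741 -0.0411] 0.122; base 168 [-0.0786  0.0014] 0.0816; front 28 [-0.0796 -0.0717] 0.0821; rim 79 [-0.0853 -0.0737] 0.0286; foll 58 [0.1414 0.1588] 0.082; 
tab 79 [0.0103 0.0204] 0.103; caps 141 [-0.0736 -0.04  ] 0.1203; base 214 [-0.0786  0.001 ] 0.0807; front 140 [-0.0796 -0.0709] 0.07; rim 141 [-0.085  -0.0631] 0.0277; foll 77 [0.1413 0.1581] 0.0813; 
10.45
```

View pics/c2.png

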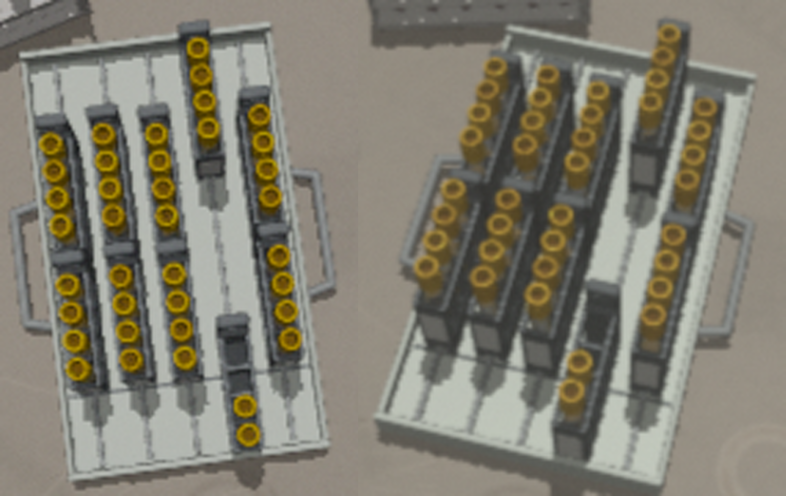

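The carrier sits upright: its tab top is at 104 mm and its caps at about 122 mm. It has moved 57.6 mm, and its front face is against the front rim, with no gap visible at right-panel (575,450). The other carriers' caps are within 0.3 px of where they started. The robot is clear, so I'm handing in.

```bash
python3 -c "
from bench import bot
print(bot.close_job())"
```

```text
the job is handed in; nothing more can be done
None
```

I slid the two-tube carrier about 58 mm forward until it met the tray's front stop, and handed the job in at about 10.5 s; it stands upright on its rail and the other carriers have not moved, though the last of the push, about 10 N at the tab, briefly tipped it by roughly 1° before it settled back.

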